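Select the green feed on the copper-rod feeder

ROBOT

A 7-joint arm with a two-finger parallel gripper is mounted at the origin on the work surface. World frame = base frame: x ahead of the robot, y to its left, z up, the work surface at z = 0. Lengths are in m, angles in rad, forces in N, time in s.
With the tool pointing down it reaches from about 0.425 to 0.875 m from the base axis. Payload 8.4 kg.
Tool frame: the origin (TCP) lies at the very end of the fingers, on their centre line; the grasp point (between the pads) lies ctrl.hold_point_z behind it (ctrl.hold_point_z is the distance from the TCP to the grasp point, in m); z points along the fingers, y is the direction in which the jaws open and shut (so a half turn about z gives the same grasp; the last joint's range is limited). The gripper opens to 85 mm and grips with 20 to 120 N. Pads are 22 mm wide; open, the fingers measure 114 mm over their backs; the gripper's body (76 mm by 85 mm) begins 54 mm behind the grasp point. The pads swing forward as they close: fully open they stand 13 mm farther back than shut.
Start: joints at [-1.254, 0.333, 0.04, 1.465, -0.013, 1.343, -0.059], TCP at [0.263, 0.595, 0.231] pointing down, gripper open.
Joint ranges: [-2.58, 2.58], [-0.38, 2.09], [-1.3, 1.39], [0.25, 2.4], [-1.5, 4.64], [0.08, 2.09], [-2.65, 2.65]. Speed limits (rad/s): [2.22, 2.22, 2.79, 2.79, 3.14, 3.14, 3.14].

INTERFACE

Orientations are given as a 3x3 rotation matrix whose columns are the frame's x, y, z axes.
In Python, from plant import ctrl, fingers, optics, get_t, get_qpos, get_joint_vel, get_effort, get_tcp_pos, get_eef_rot, get_force, get_moment, get_grip_width gives the robot as it stands. The module is installed in compiled form; this text tells all that it offers. Calls block until the motion is done:
- ctrl.move_to(position, orientation): joint-space move of the TCP to a pose.
- ctrl.movel(position, rotation=None, vel=0.15, f_stop=None): straight line of the TCP; rotation=None keeps the orientation; vel is the mean speed in m/s. With f_stop (N) it stops when the force on the tool has changed by that much, and returns True; else False.
- ctrl.set_joints(angles): joint-space move.
- fingers.release() and fingers.gripper_close(): open the fingers fully, or close them until they stop; the grip force is fixed at half the most.
- ctrl.sleep(seconds).
- ctrl.inverse_kinematics(position, orientation): joint angles nearest the present ones, or None.
- optics.capture(name): name is "side" or "top" or "wrist"; returns the picture (384x512x3 uint8, blue, green, red); there is no depth.
- optics.get_calibration(name): a dict with "intrinsics" (3x3 intrinsics, pixels), "R" (3x3) and "t" (3): a world point X has camera coordinates R X + t; the wrist camera has in their place "mount" (4x4, takes a point from camera to tool coordinates, whose origin is the TCP and whose axes are the flange's). Camera axes: x right, y down, z forward; pixel columns grow to the right and rows downward; lengths in m; the calibration is good to about 2 mm. A picture is of the moment at which its call begins: read the wrist's pose just before it. get_calibration takes no time and is no camera call.
A pose or a line that the arm cannot do raises ctrl.Unreachable and nothing moves.
- ctrl.finish_job(): hands the job in, once; it reports no verdict.
Readings, each from a call of its own:
- get_t(): time.
- get_qpos(): joint angles.
- get_joint_vel(): joint speeds.
- get_effort(): joint torques, N m.
- get_tcp_pos(): TCP position.
- get_eef_rot(): TCP orientation.
- get_force(): force on the tool from outside, world axes, zero at the start.
- get_moment(): the same for the moment, N m.
- get_grip_width(): finger opening in m.
Only numpy, scipy, OpenCV 4.12 (cv2) and the standard library are available. Lean on these libraries where they do the work, as an engineer would, in place of code of your own. Each camera call takes 0.05 s, during which the arm holds its last target.

TASK

Change the feed of the rod feeder: with the fingertips, push its gear lever out of the left-hand side of the H-shaped gate, across the middle and fully home into the slot with the green mark. Do not run the lever into the slot with the blue mark, do not lift its knob, and leave everything else on the bench where it is. Let go of the lever at the end.

Things in the scene. Friction and masses are not known exactly. Their poses are not given: they have to be found in the camera images.
- machine: Fixed bench machine: blue gearbox 180 x 270 mm, top 95 mm above the bench, H-gate on top; roll stand on its left end at y 155 to 255 mm, 144 mm high. Origin on the bench under the gate's centre; x forward (away from the robot at zero yaw), y left, z up. Other things on the gearbox top are lower than 140 mm.
- gate_mid (a point): Middle of the aluminium gate plate's top face (120 x 124 mm, 109 mm above the bench). H-shaped opening in the machine's axes: two columns along x, centred at y = +22 (left) and -22 mm (right), each 18 mm wide, from x = -34 to +34 mm, joined by an 18 mm wide crossing along y at x = 0. So four slots: forward and rearward, left and right.
- lever_pivot (a point): Pivot of the gear lever, inside the gearbox under the gate's centre, 15 mm above the bench. From it a steel rod 12 mm in diameter stands up through the gate and carries a black knob. Upright, the knob's middle is 190 mm above the bench.
- gate_cross (a joint): Sideways tilt of the lever about the pivot, rad: positive leans to the machine's left, 0 is upright; about +0.25 in the left column, -0.25 in the right; stops at +-0.281. Starts in the left column. Friction holds the lever where it is left; moving it takes 2 to 4 N at the knob. The rod crosses between the columns only with gate_shift within about 0.03 of 0.
- gate_shift (a joint): Fore and aft tilt of the gear lever, rad: positive leans along the machine's +x, 0 is the crossing (neutral). Hard stops at +-0.281: there the lever is fully home in a forward (+) or rearward (-) slot. Same friction. Starts anywhere along the left column.
- knob_lift (a joint): Height of the knob above its seat on the rod, m: 0 is down, at most 0.015. A spring keeps it down with 15 N. It must not be lifted (not above 6 mm).
- knob_mid (a point): Middle of the lever's black upright cylindrical knob, 34 mm in diameter, 42 mm high, white spot on top; on the rod's axis 175 mm from the pivot. In the machine's axes it is at (175 sin(shift), 175 cos(shift) sin(cross), 15 + 175 cos(shift) cos(cross)) mm: it travels +-48 mm fore and aft, +-43 mm sideways.
- rod_at_gate (a point): Point on the axis of the gear rod at the height of the gate plate, 89 mm from the pivot.
- mark_green: Green disc, 16 mm in diameter, 3 mm thick, fixed flat on the gate plate beyond the end of the slot to be engaged: at x = +49 or -49 mm, y = -26 mm of the machine (forward right or rearward right; it varies). Origin at the middle of its underside. With the lever fully home there, rod_at_gate is about 25 mm from it on the plan.
- mark_blue: Blue disc like the green one, at the other slot of the right column. Do not enter that slot.
- mark_yellow: Yellow disc at the forward left slot.
- mark_red: Red disc at the rearward left slot.
- coupling: Loose copper coupling, a tube 26 mm in diameter and 40 mm high standing on the gearbox top right of the gate plate. Origin at its underside. Leave it alone.
- flux_jar: Loose small jar, 32 mm in diameter, 42 mm high, also on the gearbox top right of the gate plate. Leave it alone.
- ply_wheel: Loose plywood wheel, 110 mm in diameter, 9 mm thick, lying on a red sheet on the bench. Leave it alone.
- driver: Loose screwdriver with an orange handle lying on the bench, on the right. Leave it alone.
- wire_spool: Loose copper ring-shaped spool, 60 mm in diameter, 35 mm high, on the bench, on the left. Leave it alone.
- glue: Loose glue bottle, 44 mm in diameter, 120 mm high, standing on the bench, on the right. Leave it alone.
- mug: Loose white mug, 80 mm in diameter, 85 mm high, on the bench, on the left. Leave it alone.

How it is judged:
By the outcome, as a careful person would: the job done as asked, in the order asked, and still so for the second after the job is handed in, with the robot touching nothing.
It also fails if it takes over 61 s, if anything falls off the work surface, if the arm or the gripper's body presses on something with over 40 N, if the wrist force passes 120 N, or if a joint passes its speed limit or range.

## Working session

There is one attempt and no reset: what is moved stays moved. The work goes in short steps, each a Python script; the robot and the scene stay as the last script left them, time stands still between calls to the robot, and variables do not carry over. Pictures are saved under pics/ and viewed, and the job is handed in when it is done.

```bash
mkdir -p pics; ls; python3 - <<'E'
from plant import ctrl, fingers, optics, get_t, get_qpos, get_tcp_pos, get_eef_rot, get_grip_width
import cv2, numpy as np
np.set_printoptions(precision=4,suppress=True)
for n in ("top","side","wrist"):
    im=optics.capture(n); cv2.imwrite(f"pics/{n}0.png",im); print(n,optics.get_calibration(n))
print(get_t(),get_tcp_pos(),get_eef_rot(),get_grip_width(),ctrl.hold_point_z)
E
```

```text
pics
top {'intrinsics': array([[352.5363,   0.    , 251.1415],
       [  0.    , 352.5363, 189.9251],
       [  0.    ,   0.    ,   1.    ]]), 'R': array([[-0.0114, -0.9999, -0.0103],
       [-0.9839,  0.0131, -0.1784],
       [ 0.1785,  0.0081, -0.9839]]), 't': array([0.0287, 0.5763, 1.0853])}
side {'intrinsics': array([[414.4432,   0.    , 248.8881],
       [  0.    , 414.4432, 188.0249],
       [  0.    ,   0.    ,   1.    ]]), 'R': array([[ 0.8553, -0.5178, -0.015 ],
       [-0.3616, -0.5761, -0.733 ],
       [ 0.371 ,  0.6324, -0.68  ]]), 't': array([-0.4503,  0.3254,  1.0407])}
wrist {'intrinsics': array([[312.4452,   0.    , 254.3472],
       [  0.    , 312.4452, 191.5432],
       [  0.    ,   0.    ,   1.    ]]), 'mount': array([[-0.0001, -0.9629, -0.27  ,  0.0682],
       [ 1.    , -0.0002,  0.0005, -0.0004],
       [-0.0005, -0.27  ,  0.9629, -0.1423],
       [ 0.    ,  0.    ,  0.    ,  1.    ]])}
0.15 [0.2624 0.5943 0.2306] [[-0.9148  0.4039 -0.0004]
 [ 0.4039  0.9148 -0.0012]
 [-0.0001 -0.0012 -1.    ]] 0.08549358528563057 0.0187
```

View pics/top0.png

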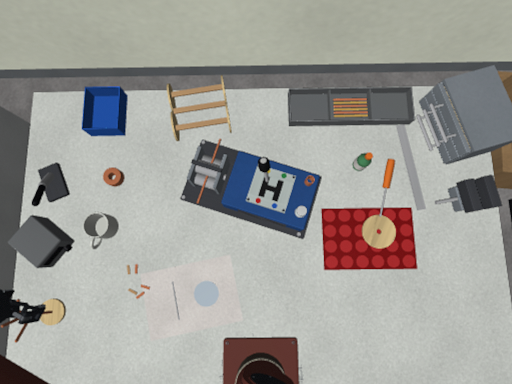

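View pics/side0.png

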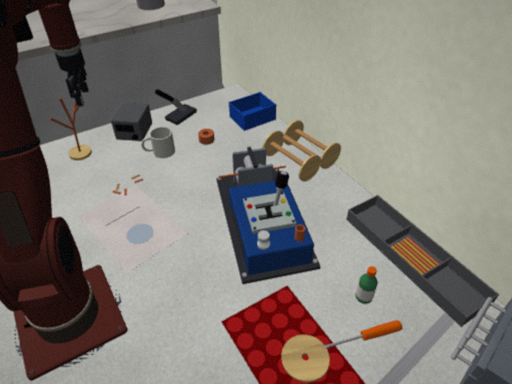

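```bash
python3 - <<'E'
import cv2
a=cv2.imread("pics/top0.png")[125:245,175:330]; b=cv2.imread("pics/side0.png")[160:280,215:325]
cv2.imwrite("pics/topc.png",cv2.resize(a,None,fx=5,fy=5,interpolation=cv2.INTER_CUBIC))
cv2.imwrite("pics/sidec.png",cv2.resize(b,None,fx=5,fy=5,interpolation=cv2.INTER_CUBIC))
E
```

```text
(no output)
```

View pics/topc.png

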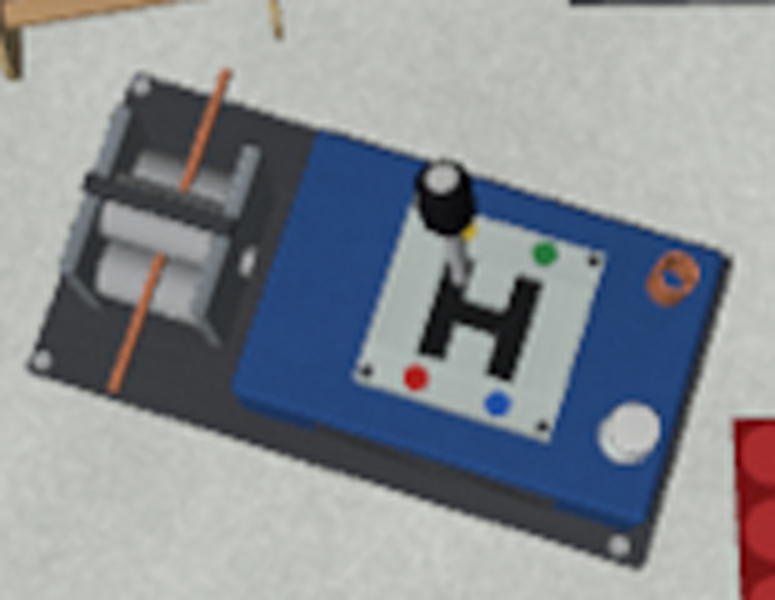

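View pics/sidec.png

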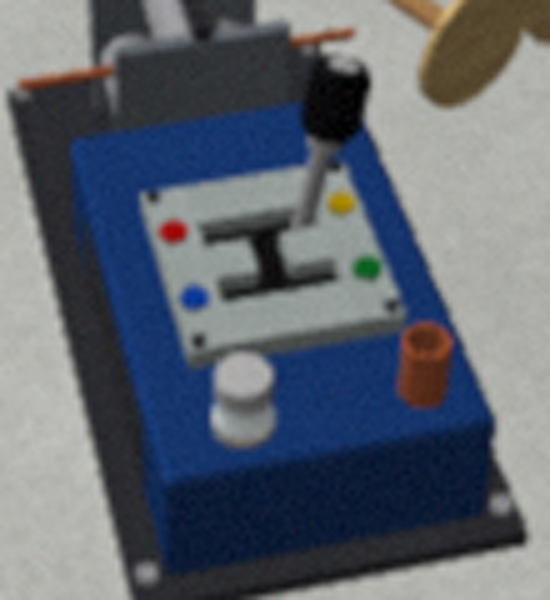

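The top view shows the lever leaning left and forward, with the knob near (264,163). Green (284,176) is the forward right slot, blue (274,206) the rearward right and red (258,200) the rearward left. The side view shows the same layout. Next I measure the discs and the knob.

```bash
cat > h.py <<'E'
from plant import ctrl, fingers, optics, get_t, get_qpos, get_tcp_pos, get_eef_rot, get_force, get_grip_width
import cv2, numpy as np
np.set_printoptions(precision=4,suppress=True)
def ray(n,p):
    c=optics.get_calibration(n); R,t=c["R"],c["t"]
    d=R.T@np.linalg.inv(c["intrinsics"])@np.array([p[0],p[1],1.]); return -R.T@t,d/np.linalg.norm(d)
def plane(n,p,z):
    o,d=ray(n,p); return o+d*(z-o[2])/d[2]
def tri(p1,p2):
    (a,d),(b,e)=ray("top",p1),ray("side",p2)
    s=np.linalg.lstsq(np.c_[d,-e],b-a,rcond=None)[0]; A,B=a+s[0]*d,b+s[1]*e
    return (A+B)/2,np.linalg.norm(A-B)
def proj(n,X):
    c=optics.get_calibration(n); q=c["intrinsics"]@(c["R"]@X+c["t"]); return q[:2]/q[2]
ROI={"top":(125,245,175,330),"side":(160,280,215,325)}
HSV={"green":((50,120,50),(80,255,255)),"red":((172,150,80),(180,255,255)),"yellow":((22,150,80),(34,255,255)),"blue":((105,150,150),(120,255,255))}
def blobs(n,im,lo,hi):
    y0,y1,x0,x1=ROI[n]; m=cv2.inRange(cv2.cvtColor(im[y0:y1,x0:x1],cv2.COLOR_BGR2HSV),lo,hi)
    k,_,st,ce=cv2.connectedComponentsWithStats(m)
    return sorted([(int(st[i,4]),ce[i]+[x0,y0]) for i in range(1,k) if st[i,4]>3],key=lambda v:-v[0])
E
python3 - <<'E'
from h import *
for n in ("top","side"):
    im=cv2.imread(f"pics/{n}0.png"); h=cv2.cvtColor(im,cv2.COLOR_BGR2HSV)
    for c in HSV:
        b=blobs(n,im,*HSV[c])[:3]; print(n,c,[(a,p,plane(n,p,.112)) for a,p in b])
    for q in ([(284,176),(274,206),(258,200),(264,161)] if n=="top" else [(250,206),(254,219),(283,200),(288,213),(284,174)]): print(q,h[q[1],q[0]])
    b=blobs(n,im,(0,0,0),(180,255,50))[:4];print(n,"dark",b)
    b=blobs(n,im,(0,0,150),(180,60,255))[:6];print(n,"white",b)
E
```

```text
top green [(14, array([283.5   , 175.2857]), array([ 0.6101, -0.0789,  0.112 ]))]
top red [(109, array([324.6514, 225.2661]), array([ 0.4553, -0.1976,  0.112 ]))]
top yellow [(6, array([268.1667, 170.8333]), array([ 0.6248, -0.0321,  0.112 ]))]
top blue [(15, array([273.8667, 205.4667]), array([ 0.517 , -0.0472,  0.112 ]))]
(284, 176) [ 68 175 118]
(274, 206) [110 205 164]
(258, 200) [  1 213 170]
(264, 161) [ 60   1 176]
top dark [(198, array([270.8081, 189.2374])), (94, array([263.9894, 165.7128])), (6, array([193.3333, 174.5   ])), (5, array([221.4, 170.4]))]
top white [(9700, array([251.2461, 181.6038])), (1043, array([271.0767, 189.0652])), (114, array([205.8596, 171.2281])), (106, array([300.4623, 211.066 ])), (59, array([199.2203, 180.5424])), (47, array([209.4255, 183.8298]))]
side green [(14, array([288.1429, 213.0714]), array([ 0.6071, -0.0785,  0.112 ]))]
side red []
side yellow [(13, array([282.6923, 200.    ]), array([ 0.6236, -0.0283,  0.112 ]))]
side blue [(8, array([253.25, 218.25]), array([ 0.5155, -0.0441,  0.112 ]))]
(250, 206) [  0 249 159]
(254, 219) [110 240 151]
(283, 200) [ 25 255 165]
(288, 213) [ 67 232 100]
(284, 174) [15  6 92]
side dark [(677, array([232.3442, 221.7474])), (634, array([283.2303, 269.623 ])), (197, array([279.8883, 179.1371])), (92, array([268.0217, 211.6957]))]
side white [(2519, array([308.0726, 211.4553])), (1607, array([223.0728, 231.7281])), (687, array([267.5371, 211.7118])), (71, array([263.0845, 234.6056])), (31, array([248.129 , 162.9355])), (17, array([258.9412, 243.7059]))]
```

```bash
cat >> h.py <<'E'
HSV["red"]=((0,190,110),(6,255,255))
M={"green":(49,-26),"blue":(-49,-26),"red":(-49,26),"yellow":(49,26)}
def fit(ims):
    S=[];D=[]
    for n,im in ims.items():
        for c in M:
            if n=="top" and c=="yellow": continue
            b=[v for v in blobs(n,im,*HSV[c]) if 5<=v[0]<=40]
            if not b: print("missing",n,c); continue
            S.append(np.array(M[c])/1e3); D.append(plane(n,b[0][1],.112)[:2])
    S,D=np.array(S),np.array(D); s=S-S.mean(0); d=D-D.mean(0)
    psi=np.arctan2((s[:,0]*d[:,1]-s[:,1]*d[:,0]).sum(),(s*d).sum()); c,si=np.cos(psi),np.sin(psi)
    R=np.array([[c,-si],[si,c]]); o=D.mean(0)-R@S.mean(0); return o,R,psi,D-(S@R.T+o)
E
python3 - <<'E'
from h import *
ims={n:cv2.imread(f"pics/{n}0.png") for n in ("top","side")}
o,R,psi,res=fit(ims); print(o,np.degrees(psi)); print(res*1e3)
for n in ims: print(n,[fit({n:ims[n]})[i] for i in (0,2)])
w,e=tri((263.6,160.4),(284,173)); print("spot",w,e)
p=R.T@(w[:2]-o); print("spot machine",p, "shift/cross est", np.arcsin(p[0]/.196), p[1], "dist",np.linalg.norm([*p,w[2]-.015]))
np.savez("pose.npz",o=o,R=R)
b=ims["top"];cv2.imwrite("pics/kt.png",cv2.resize(b[150:185,245:290],None,fx=12,fy=12,interpolation=0))
b=ims["side"];cv2.imwrite("pics/ks.png",cv2.resize(b[165:205,260:305],None,fx=12,fy=12,interpolation=0))
E
```

```text
[ 0.5519 -0.0626] 15.589705272228747
[[   3.9772   -4.4548]
 [   5.2641   53.6085]
 [ -78.2853 -150.3346]
 [   1.0247   -4.0084]
 [   3.8277   56.649 ]
 [  32.7308   52.4522]
 [  31.4608   -3.912 ]]
top [array([ 0.516 , -0.0906]), np.float64(1.0570336931842255)]
side [array([ 0.5692, -0.0373]), np.float64(-0.33103188777241715)]
spot [ 0.6335 -0.0156  0.1999] 0.002087745318340496
spot machine [0.0912 0.0233] shift/cross est 0.484213254622719 0.023279392203910357 dist 0.20746013577957498
```

```bash
sed -i 's/^ROI=.*/ROI={"top":(155,215,240,302),"side":(160,240,240,296)}/' h.py
python3 - <<'E'
from h import *
ims={n:cv2.imread(f"pics/{n}0.png") for n in ("top","side")}
o,R,psi,res=fit(ims); print(o,np.degrees(psi)); print(res*1e3)
for n in ims: print(n,[fit({n:ims[n]})[i] for i in (0,2)])
w,e=tri((263.6,160.4),(284,173)); print("spot",w,e)
p=R.T@(w[:2]-o); print("spot machine",p, "shift est", np.arcsin(p[0]/.196),  "dist",np.linalg.norm([*p,w[2]-.015]))
np.savez("pose.npz",o=o,R=R)
for n in ims: print(n, [proj(n,np.array([*(o+R@np.array(v)/1e3),.109])) for v in ((60,62),(60,-62),(-60,-62),(-60,62))])
E
```

```text
[ 0.5703 -0.0378] -18.71818338416248
[[ 1.7165 -0.7773]
 [ 1.4254 -0.5007]
 [ 1.3378 -0.7141]
 [-1.2361 -0.3309]
 [-0.0111  2.5398]
 [-1.7703 -0.8197]
 [-1.4623  0.6029]]
top [array([ 0.5718, -0.0384]), np.float64(-0.3262892847029867)]
side [array([ 0.5692, -0.0373]), np.float64(-0.3310318877724171)]
spot [ 0.6335 -0.0156  0.1999] 0.002087745318340496
spot machine [0.0528 0.0413] shift est 0.2727270239356361 dist 0.19663050886588085
top [array([257.0928, 164.2175]), array([295.4231, 176.2427]), array([283.9432, 213.1511]), array([244.9861, 200.6253])]
side [array([283.4307, 191.6277]), array([296.1021, 222.3151]), array([252.7567, 229.9915]), array([243.1391, 198.2704])]
```

View pics/kt.png

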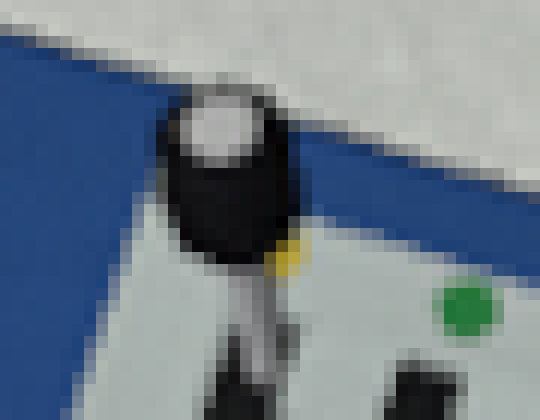

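View pics/ks.png

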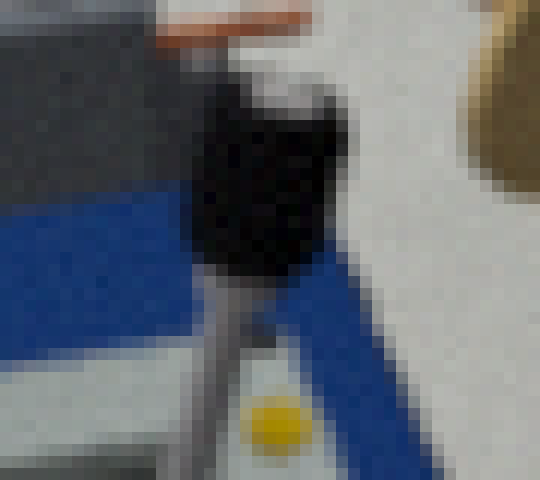

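Measured machine pose: centre (0.570, -0.038), yaw -18.7°, disc residuals within about 2.5 mm. The white spot is 196.6 mm from the pivot (196 expected). The lever is near the forward left stop, with shift about 0.27. I'll close the fingers, use them as a pusher, and start from in front of the knob.

```bash
cat >> h.py <<'E'
P=np.load("pose.npz"); O,RM=P["o"],P["R"]
def W(x,y,z): return np.array([*(O+RM@np.array([x,y])/1e3),z/1e3])
def mach(w): return np.array([*(RM.T@(np.array(w)[:2]-O))*1e3,w[2]*1e3])
RT=np.column_stack([[-RM[0,0],-RM[1,0],0],[RM[0,1],RM[1,1],0],[0,0,-1.]])
def fm(): f=get_force(); return np.array([*(RM.T@f[:2]),f[2]])
def snap(tag):
    ims={}
    for n in ("top","side"):
        ims[n]=optics.capture(n); 
    a=cv2.resize(ims["top"][135:225,225:325],None,fx=4,fy=4,interpolation=2); b=cv2.resize(ims["side"][155:245,220:320],None,fx=4,fy=4,interpolation=2)
    cv2.imwrite(f"pics/{tag}.png",np.hstack([a,b]))
    for n in ims: cv2.imwrite(f"pics/{tag}_{n}.png",ims[n])
    return ims
E
python3 - <<'E'
from h import *
print(np.linalg.det(RT),get_t())
fingers.gripper_close(); print(get_grip_width(),get_t())
p=get_tcp_pos(); ctrl.movel([p[0],p[1],.30])
ctrl.move_to(W(112,43,300),RT); print(get_t(),mach(get_tcp_pos()))
ctrl.movel(W(112,43,157),vel=.12); print(get_t(),mach(get_tcp_pos()),fm(), get_grip_width())
snap("a")
E
```

```text
1.0 0.15
0.00017064502556231212 0.9167
4.2083 [111.6735  44.2941 299.8566]
5.55 [112.5125  43.0175 157.9423] [-0.1068  0.4591 -0.1754] -0.00017436839221157403
```

View pics/a.png

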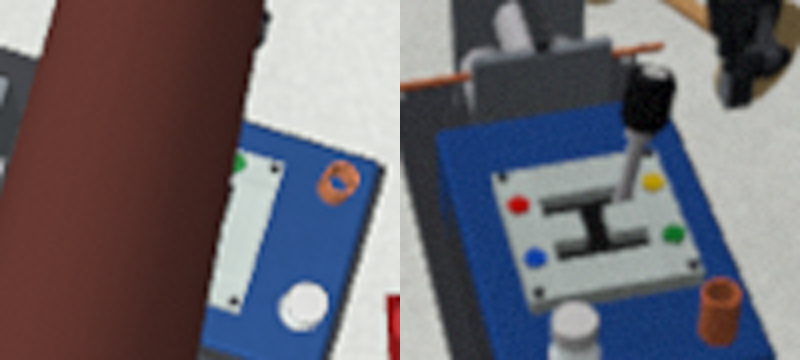

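The side view shows the closed fingers in front of the knob, clear of it, and the arm hides the lever in the top view. Now I push rearward in steps.

```bash
python3 - <<'E'
from h import *
for x in (86,76,60,45,36,31):
    r=ctrl.movel(W(x,43,157),vel=.05,f_stop=12); print(x,r,mach(get_tcp_pos()),fm())
print(get_t()); snap("b")
E
```

```text
86 False [ 86.0039  43.1937 157.2151] [ 0.0351  0.7394 -0.1038]
76 False [ 75.9546  42.8781 157.1256] [ 1.8657 -0.2219 -0.7332]
60 False [ 59.5148  43.0706 156.9918] [ 1.0724 -0.8828  0.5957]
45 False [ 44.4937  42.8835 156.8837] [ 1.4426 -1.6131  0.7917]
36 False [ 35.4816  43.3035 156.8181] [ 0.191  -0.9132  0.2796]
31 False [ 30.6555  43.0992 156.936 ] [1.3738 0.1439 0.2924]
8.1667
```

View pics/b.png

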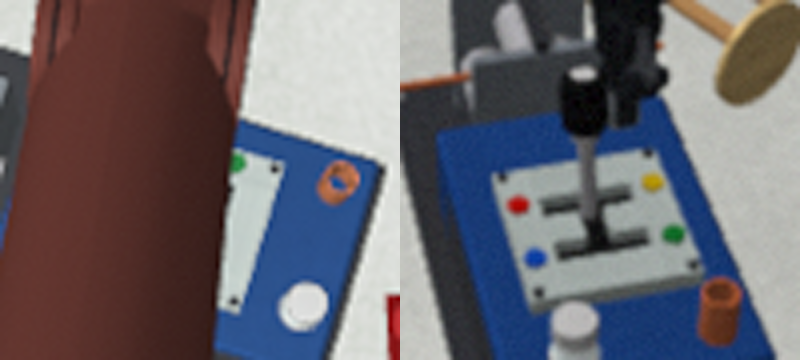

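The side view shows the lever near the crossing, with the spot at about (266,173). I'll measure it against the side camera's own gate fit.

```bash
python3 - <<'E'
from h import *
from scipy.optimize import brentq
for tag in ("a","b"):
    im=cv2.imread(f"pics/{tag}_side.png"); o,R,psi,res=fit({"side":im}); print(o,psi,np.abs(res).max()*1e3)
    h=cv2.cvtColor(im,cv2.COLOR_BGR2HSV); 
    y0,y1,x0,x1=(168,178,258,272) if tag=="b" else (167,178,278,290)
    b=h[y0:y1,x0:x1,2].astype(int); print(b)
cv2.imwrite("pics/b2.png",cv2.resize(im[165:225,245:300],None,fx=10,fy=10,interpolation=0))
E
```

```text
[ 0.5689 -0.0376] -0.32324216889238355 0.869344545693089
[[148 135 123 126 124 125 134 161 188 197 193 190]
 [ 99 134 155 158 162 168 173 188 196 199 195 189]
 [ 88 160 191 199 197 196 201 199 197 195 194 195]
 [ 74 132 157 170 174 186 198 197 195 194 198 197]
 [ 56  67  92 135 151 171 171 166 174 185 198 197]
 [ 29  26  72 136 162 165 156 137 132 141 181 196]
 [ 24  29  55 109 136 143 150 157 115  87 146 189]
 [ 16  30  30  41  72  86  99 106  80  46  99 178]
 [ 18  16  17  22  23  24  20  28  19  15  65 166]
 [ 20  12  18  15  14  14  14   0   7   4  39 159]
 [ 17  10   8  13  10   5   3  10  13  10  48 155]]
[ 0.5691 -0.0374] -0.32586861138194634 1.2255891200673301
[[ 75  75  78  67  63  67  62  56  62  64  63  49  33  21]
 [ 60  58  61  59  61  61  62  60  57  57  63  62  42  27]
 [ 62  64  65  58  58  60  55  58  59  67  59  58  42  23]
 [ 60  58  62  59  55  74  84 102 109  96  68  49  37  20]
 [ 60  55  57  59  85 136 151 160 168 156 109  54  22  26]
 [ 60  63  50  41 101 168 190 189 191 187 142  62  17  16]
 [ 60  57  38  17  57 122 152 155 152 143  99  40  14  12]
 [ 64  52  34  19  23  38  71  68  66  51  29  14  14  14]
 [ 59  46  28  14  16  17  22  18  19  13  11   7  17  23]
 [ 59  42  27  12  14  15  17  18   6   4  12  12   2  28]]
```

View pics/b2.png

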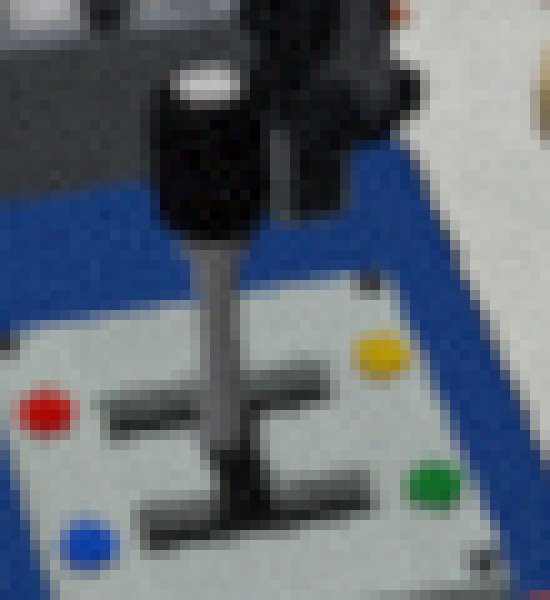

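```bash
cat >> h.py <<'E'
from scipy.optimize import least_squares
def tilt(n,px,o,R,L=.196):
    def f(v):
        s,c=v; m=np.array([L*np.sin(s),L*np.cos(s)*np.sin(c)]); X=np.array([*(o+R@m),.015+L*np.cos(s)*np.cos(c)])
        return proj(n,X)-np.array(px)
    return least_squares(f,[0,0]).x
def spot(im,win,lo=115):
    y0,y1,x0,x1=win; v=im[y0:y1,x0:x1].max(2).astype(float); w=np.clip(v-70,0,None)*(v>0)
    yy,xx=np.mgrid[y0:y1,x0:x1]; return np.array([(w*xx).sum(),(w*yy).sum()])/w.sum()
E
python3 - <<'E'
from h import *
im=cv2.imread("pics/b_side.png"); o,R,_,_=fit({"side":im}); p=spot(im,(170,176,261,270)); print(p,tilt("side",p,o,R), tilt("side",p,O,RM))
print("a",tilt("side",(283.5,172.6),o,R))
i0=cv2.imread("pics/top0.png"); o,R,_,_=fit({"top":i0}); print("top0",tilt("top",(263.4,160.5),o,R))
E
```

```text
[265.2919 172.8206] [0.0106 0.2469] [0.004  0.2465]
a [0.2718 0.2381]
top0 [0.2683 0.223 ]
```

The side view gives shift about 0.01 and cross about 0.247, which is effectively in the crossing. The finger position agrees, putting the knob about 2.7 mm forward. I'll nudge 2 mm more, go round to the left side of the knob and push across in steps.

```bash
python3 - <<'E'
from h import *
print(ctrl.movel(W(28.7,43,157),vel=.03,f_stop=12),mach(get_tcp_pos()),fm())
ctrl.movel(W(65,50,157),vel=.1); ctrl.movel(W(65,108,165),vel=.15); ctrl.movel(W(0,108,170),vel=.15)
im=snap("c"); print(get_t(),mach(get_tcp_pos()),fm())
o,R,_,_=fit({"side":im["side"]}); p=spot(im["side"],(169,176,260,270)); print(p,tilt("side",p,o,R))
E
```

```text
False [ 28.6508  43.0367 157.032 ] [ 1.7352 -0.0095  0.2077]
10.2583 [  0.9848 107.445  170.0615] [ 0.1513 -0.9636 -0.1005]
[264.725  172.9186] [0.0025 0.2465]
```

View pics/c.png

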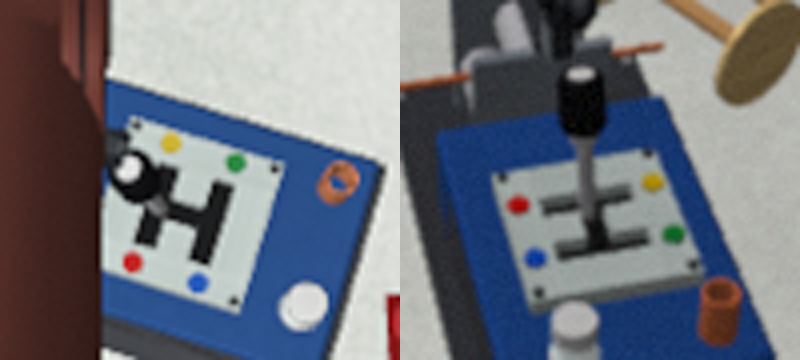

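Both views show the lever in line with the crossing, with the fingers to its left. I'll check the tilt from the top view, then push across.

```bash
python3 - <<'E'
from h import *
im=cv2.imread("pics/c_top.png"); o,R,_,r=fit({"top":im}); print(np.abs(r).max(),tilt("top",(257.5,176.4),o,R))
for y in (90,80,65,45,25,10,0):
    r=ctrl.movel(W(0,y,170),vel=.05,f_stop=9); print(y,r,mach(get_tcp_pos()),fm())
    if r: break
im=snap("d"); print(get_t())
E
```

```text
0.00014121295036244146 [0.0076 0.2215]
90 False [  0.1192  89.7119 170.0829] [-0.1445  0.2004 -0.9492]
80 False [  0.0747  79.5789 170.1051] [-0.4726  1.4414 -0.6186]
65 False [  0.0515  64.4366 170.0558] [0.2125 0.2881 0.4655]
45 False [ -0.0701  44.3415 169.8725] [-0.1058 -0.5017  0.6654]
25 False [  0.4237  24.1666 170.5455] [-0.7482  0.1406  5.3946]
10 False [ -0.3117   9.7514 169.6136] [-0.1273 -0.3799 -0.6742]
0 False [ -0.0296  -0.6268 169.9274] [ 0.1599 -0.9755 -0.3212]
13.5667
```

View pics/d.png

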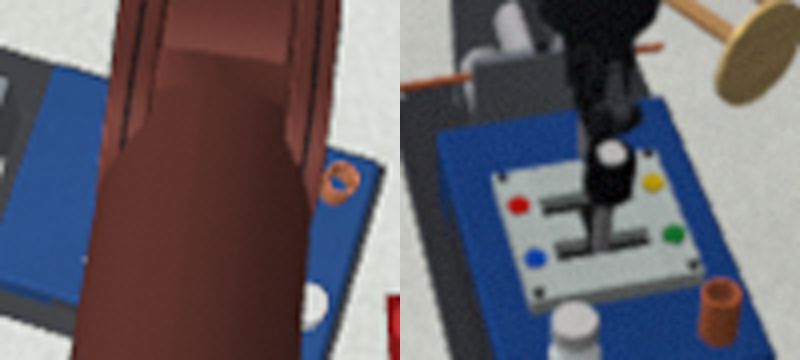

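The side view shows the rod in the right column's crossing and the knob leaning right.

```bash
python3 - <<'E'
from h import *
im=cv2.imread("pics/d_side.png"); o,R,_,r=fit({"side":im}); p=spot(im,(188,198,267,279)); print(np.abs(r).max(),p,tilt("side",p,o,R),tilt("side",(272.75,193),o,R))
cv2.imwrite("pics/d2.png",cv2.resize(im[165:225,245:300],None,fx=10,fy=10,interpolation=0))
E
```

```text
0.0006470240924984771 [273.0967 192.2984] [ 0.0095 -0.1737] [ 0.0021 -0.1839]
```

View pics/d2.png

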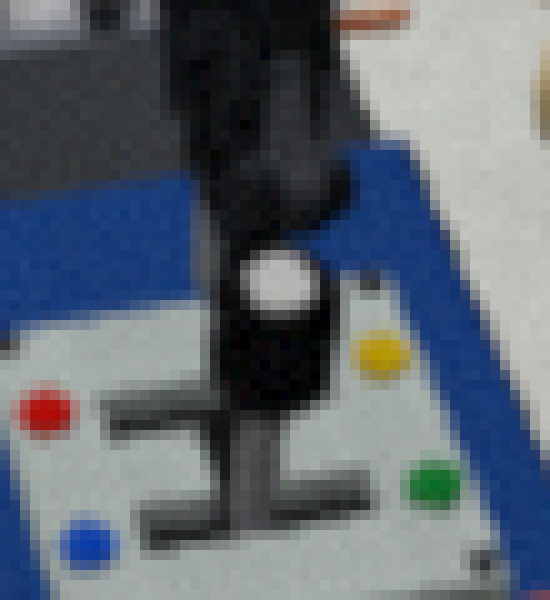

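Cross is about -0.18, so I push about 12 mm further.

```bash
python3 - <<'E'
from h import *
for y in (-6,-12.5):
    r=ctrl.movel(W(0,y,170),vel=.03,f_stop=9); print(y,r,mach(get_tcp_pos()),fm())
ctrl.movel(W(0,25,170),vel=.12)
im=snap("e")["side"]; print(get_t())
o,R,_,r=fit({"side":im}); p=spot(im,(194,203,269,280)); print(p,tilt("side",p,o,R))
cv2.imwrite("pics/e2.png",cv2.resize(im[165:225,245:300],None,fx=10,fy=10,interpolation=0))
E
```

```text
-6 False [  0.014   -6.3305 170.0369] [-0.2711  0.5265 -0.6877]
-12.5 False [  0.0491 -12.9484 170.0545] [-0.1592  0.9275 -0.7401]
14.85
[274.2734 196.9029] [ 0.0067 -0.2482]
```

View pics/e2.png

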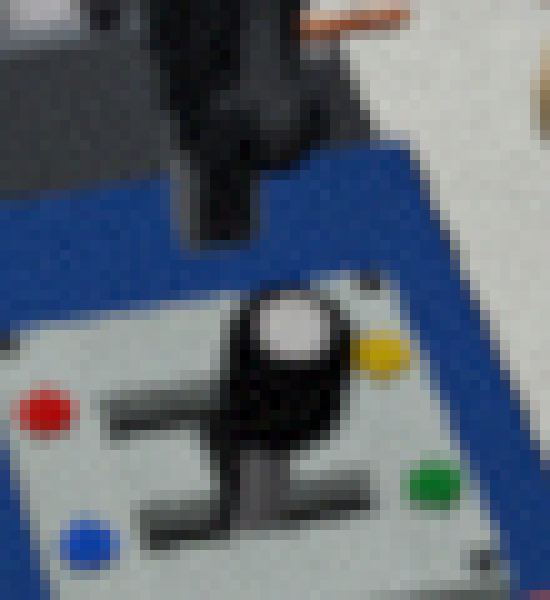

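The spot gives cross -0.248 and shift 0.007, so the lever is in the right column at neutral. Now I go round behind the knob and push forward into green.

```bash
python3 - <<'E'
from h import *
ctrl.movel(W(-10,40,160),vel=.15); ctrl.movel(W(-62,35,157),vel=.15); ctrl.movel(W(-62,-42,157),vel=.15)
print(get_t(),mach(get_tcp_pos()),fm())
for x in (-40,-30,-15,0,8,12,16,20,24):
    r=ctrl.movel(W(x,-42,157),vel=.04,f_stop=12); print(x,r,mach(get_tcp_pos()),fm())
    if r: break
im=snap("f"); print(get_t())
E
```

```text
16.3 [-61.7786 -41.3702 157.0412] [-0.1225  0.638  -0.2861]
-40 False [-40.0541 -42.163  156.8636] [-0.0347  0.576   0.028 ]
-30 False [-29.8152 -42.127  156.9668] [-0.283   0.031  -0.3072]
-15 False [-14.857  -42.1063 156.8903] [-0.3817  0.3717  0.4955]
0 False [  0.2303 -42.0548 156.8959] [-0.2147  0.3873 -0.8038]
8 False [  8.2736 -41.9784 156.9891] [-1.2526  0.7941 -0.8153]
12 False [ 12.1817 -41.9944 157.0008] [-1.6153 -0.2603 -0.7931]
16 False [ 16.2272 -42.0528 157.0098] [-0.8324 -0.8724 -0.6044]
20 False [ 20.0466 -42.0596 156.8839] [-1.6483 -0.1021 -1.8054]
24 False [ 22.8524 -41.9406 156.4437] [-6.5963  1.3999 -0.3176]
19.9
```

View pics/f.png

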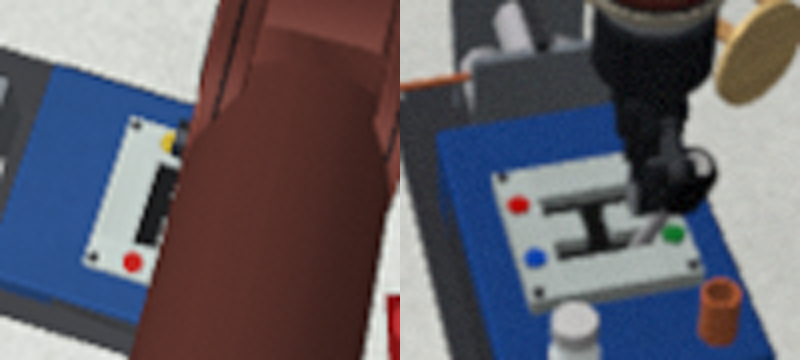

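The lever is leaning into the green slot and the force has just started to rise at the end stop. I'll press a little more to confirm, then back off and look.

```bash
python3 - <<'E'
from h import *
for x in (26,28):
    r=ctrl.movel(W(x,-42,157),vel=.03,f_stop=12); print(x,r,mach(get_tcp_pos()),fm())
    if r or fm()[0]<-15: break
ctrl.movel(W(-60,-42,157),vel=.12); ctrl.movel(W(-60,-42,300),vel=.2)
ctrl.move_to(W(-40,230,320),RT)
im=snap("g"); print(get_t(),fm())
for n in im:
    o,R,_,r=fit({n:im[n]}) ; print(n,o,np.abs(r).max())
E
```

```text
26 False [ 24.1618 -41.8969 156.1605] [-9.0273  0.9379  0.6459]
28 False [ 25.5152 -41.8073 155.9036] [-12.8472   1.1053   1.5483]
23.3083 [-0.3715  0.5074 -0.7613]
top [ 0.5722 -0.0374] 0.0006437017116639465
side [ 0.569 -0.037] 0.0014934802387785162
```

View pics/g.png

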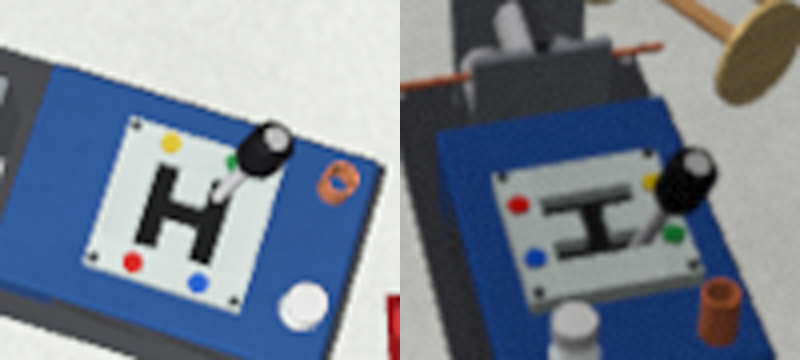

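Both views show the lever in the forward right (green) slot, with the coupling and jar where they were. I'll check the tilt numerically.

```bash
python3 - <<'E'
from h import *
t=cv2.imread("pics/g_top.png"); s=cv2.imread("pics/g_side.png")
o,R,_,_=fit({"side":s}); ps=spot(s,(190,200,289,298)); print(ps,tilt("side",ps,o,R),tilt("side",(294.5,195),o,R))
im=t; pt=np.array((294,169.2)); o2=np.array([.572,-.038]); print(tilt("top",pt,o2,RM),tilt("top",pt,O,RM))
w,e=tri(pt,(294.5,195)); m=mach(w); print(w,m,e,np.linalg.norm(m-[0,0,15]),"shift",np.arcsin(m[0]/196))
# did others move
for n in ("top","side"):
    a=cv2.imread(f"pics/{n}0.png"); b=cv2.imread(f"pics/g_{n}.png"); d=cv2.absdiff(a,b).max(2)>50
    k,_,st,ce=cv2.connectedComponentsWithStats(d.astype(np.uint8)); print(n,[(int(st[i,4]),ce[i].round()) for i in range(1,k) if st[i,4]>8])
a=cv2.resize(t[150:190,265:315],None,fx=8,fy=8,interpolation=0);b=cv2.resize(s[185:225,265:310],None,fx=8,fy=8,interpolation=0); cv2.imwrite("pics/g2.png",np.hstack([a,b]))
E
```

```text
[294.1699 192.9453] [ 0.2977 -0.213 ] [ 0.2923 -0.2477]
[ 0.2843 -0.2623] [ 0.2939 -0.2613]
[ 0.6068 -0.1011  0.1998] [ 54.9408 -48.2466 199.7865] 0.0017484060165617321 198.726665936162 shift 0.28411740828856263
top [(24104, array([157., 229.])), (213, array([264., 166.])), (139, array([290., 172.])), (15, array([113., 177.])), (26, array([280., 183.])), (987, array([ 19., 309.])), (782, array([ 17., 373.])), (109, array([255., 379.])), (53, array([288., 379.]))]
side [(1066, array([100.,   7.])), (2505, array([233.,  41.])), (3703, array([43., 94.])), (879, array([74., 74.])), (195, array([281., 183.])), (202, array([290., 201.])), (44, array([ 63., 222.])), (9, array([ 52., 223.])), (257, array([ 79., 248.])), (72, array([ 49., 289.])), (60, array([ 15., 292.])), (19, array([ 40., 292.])), (123, array([  9., 304.]))]
```

View pics/g2.png

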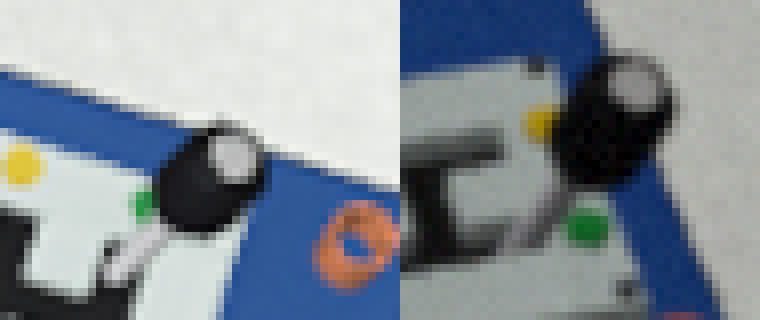

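View pics/g_side.png

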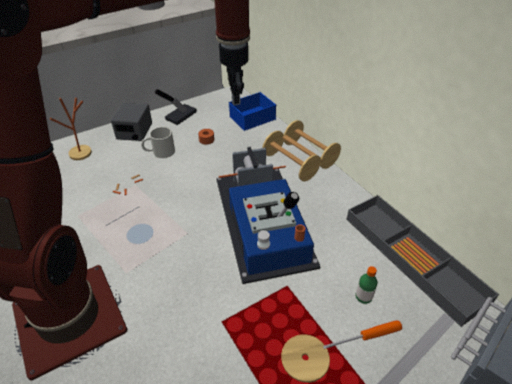

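Shift measures 0.284 to 0.298 against a stop of 0.281, and contact force rose linearly at the end, so the lever is home. The robot is clear, so I'm handing in.

```bash
python3 -c "
from h import *
print(get_t(),fm()); ctrl.finish_job()"
```

```text
23.3083 [-0.3715  0.5074 -0.7613]
the job is handed in; nothing more can be done
```

The gear lever is fully home in the green (forward right) slot, and I handed the job in at 23.3 s with the robot clear of everything.

**What I did:** with the closed fingertips I pushed the lever out of the forward left slot back to neutral. I then pushed it across to the right column and forward into the green slot. It did not enter the blue slot.

**Final checks:**
- **Shift:** the views gave 0.284 to 0.294. The stop is at 0.281, so this overshoots it slightly, within calibration error.
- **Cross:** it came out at -0.25 to -0.26, as expected for the right column.
- **End stop:** the push force rose steadily to about 13 N, as it should against a hard stop.
- **Knob height:** its top spot measured 198.7 mm from the pivot, against 196 mm nominal. That is within error and shows no lift after release. During the pushes I had only the force readings to go on.
- **Upward force:** one reading of 5.4 N vertically appeared during the crossing push, well below the 15 N spring.
- **Other objects:** comparing pictures from before and after showed changes only at the lever, the arm and, I think, its shadows. One was a small patch in the top view by the wire spool, which I put down to shadow because the side view showed no change there.

**Disagreements:** an automatic spot reading in the last side picture gave shift 0.298 and cross -0.213, because its window was off-centre. I used the position read by eye instead. The top and side cameras also differed by about 3 mm on where the gate is.

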